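# Sort moisture-absorber cartridges by weight

## Task

Two look-alike moisture-absorber cartridges stand on the wooden board; each may be soaked (heavy, about 400 g) or dry (light, about 180 g), and both may be the same. One at a time, grip a cartridge by its neck, lift it just a centimetre or two clear of the board and hold it still there for a second to feel its weight, then press it slowly and gently, but fully home, on the stiff seat of a well - soaked into the drying dock with the louvred tower, dry into the storage caddy with the arched handle - and let go before taking up the other. Do not force the docks, tip a cartridge over or disturb the other things.

Things in the scene. Friction and masses are not known exactly. Their poses are not given: they have to be found in the camera images.
- cartridge_a: Sealed moisture-absorber cartridge standing on the wooden board: grey plastic can 65 mm across and 80 mm high with dark ribs, on top a round grip neck 30 mm across and 32 mm tall (80 to 112 mm above the underside). Foot bevelled 5.5 mm at 45 degrees. Origin: centre of the underside; z up. Dry it weighs about 180 g in all, soaked about 400 g (either within 10 percent); it cannot be seen which. The two may be of different kinds or both of the same kind.
- cartridge_b: Sealed moisture-absorber cartridge standing on the wooden board: grey plastic can 65 mm across and 80 mm high with dark ribs, on top a round grip neck 30 mm across and 32 mm tall (80 to 112 mm above the underside). Foot bevelled 5.5 mm at 45 degrees. Origin: centre of the underside; z up. Dry it weighs about 180 g in all, soaked about 400 g (either within 10 percent); it cannot be seen which. The two may be of different kinds or both of the same kind.
- board: Wooden board, fixed, 210 (x) x 250 (y) x 20 mm high; origin: centre of the underside, z up. The cartridges stand on it, on its robot side, with two small cheeses behind them.
- dryer: Drying dock, for soaked cartridges. Fixed, aluminium top on grey base, 110 (x) x 200 (y) mm, top face 48 mm high; origin: centre of the underside; z up. Two round wells side by side along its y, 94 mm apart, and behind them on its +x edge a grey tower, 45 mm thick, as wide as the dock and 130 mm high, with dark louvres.
- caddy: Storage caddy, for dry cartridges. Fixed, aluminium top on grey base, 110 (x) x 200 (y) mm, top face 48 mm high; origin: centre of the underside; z up. Two round wells side by side along its y, 94 mm apart, and behind them, 65 mm to +x, an arched handle of steel bar 12 mm thick, 146 mm high. The dock and the caddy may change sides.
- dryer_well0 (a point): Drying dock, +y well. Centre of its mouth, level with the dock's top. 68 mm across. The stiff rubber seat inside starts 10 mm below the mouth, yields to about 7 N, slides 12 mm down and stays. Home: seat on its rigid stop, cartridge's underside 22 mm below the mouth. Come onto the stop slowly (5 mm/s), where the force rises steeply; stop at 10 to 15 N. Over 45 N breaks the dock.
- dryer_well1 (a point): Drying dock, -y well. Centre of its mouth, level with the dock's top. 68 mm across. The stiff rubber seat inside starts 10 mm below the mouth, yields to about 7 N, slides 12 mm down and stays. Home: seat on its rigid stop, cartridge's underside 22 mm below the mouth. Come onto the stop slowly (5 mm/s), where the force rises steeply; stop at 10 to 15 N. Over 45 N breaks the dock.
- caddy_well0 (a point): Storage caddy, +y well. Centre of its mouth, level with the dock's top. 68 mm across. The stiff rubber seat inside starts 10 mm below the mouth, yields to about 7 N, slides 12 mm down and stays. Home: seat on its rigid stop, cartridge's underside 22 mm below the mouth. Come onto the stop slowly (5 mm/s), where the force rises steeply; stop at 10 to 15 N. Over 45 N breaks the dock.
- caddy_well1 (a point): Storage caddy, -y well. Centre of its mouth, level with the dock's top. 68 mm across. The stiff rubber seat inside starts 10 mm below the mouth, yields to about 7 N, slides 12 mm down and stays. Home: seat on its rigid stop, cartridge's underside 22 mm below the mouth. Come onto the stop slowly (5 mm/s), where the force rises steeply; stop at 10 to 15 N. Over 45 N breaks the dock.
- cheese_a: Small yellow cheese, 67 mm across, 32 mm high, on the board; origin under its centre. Not part of the job; leave it alone.
- cheese_b: Small pale cheese, 57 mm across, 40 mm high, on the board; origin under its centre. Not part of the job; leave it alone.
- wheel: Cheese wheel, 112 mm across, 50 mm high; origin under its centre. Not part of the job; leave it alone.
- brush: Brush lying on the table; origin under its middle. Not part of the job; leave it alone.
- jar: Jar, 70 mm across, 90 mm high; origin under its centre. Not part of the job; leave it alone.
- mould: White open cheese mould, 80 mm across, 70 mm high; origin under its centre. Not part of the job; leave it alone.
There are look-alikes about, which are no part of the job. Leave any pink or purple look-alike of the cartridge_a alone. What is shaped like the caddy but pink or turquoise is not meant.

How it is judged:
On the way, in this order (a step that is already met when the one before it is completed fails the run):
1. a cartridge is held still just clear of the board (3 to 45 mm) for half a second (((z of cartridge_a in the frame of board between 0.023 and 0.065 m and horizontal distance between cartridge_a and board below 0.14 m and contact force between cartridge_a and board below 0.1 N and contact force between cartridge_a and the fingers above 0.5 N and linear speed of cartridge_a below 0.02 m/s) or (z of cartridge_b in the frame of board between 0.023 and 0.065 m and horizontal distance between cartridge_b and board below 0.14 m and contact force between cartridge_b and board below 0.1 N and contact force between cartridge_b and the fingers above 0.5 N and linear speed of cartridge_b below 0.02 m/s))), for 0.5 s.
2. that cartridge is home in a well and let go (((((horizontal distance between cartridge_a and dryer_well0 below 0.005 m or horizontal distance between cartridge_a and dryer_well1 below 0.005 m) and z of cartridge_a in the frame of dryer between 0.015 and 0.029 m and angle between cartridge_a's own z axis and vertical below 0.06 rad) and contact force between cartridge_a and the fingers below 0.1 N) or (((horizontal distance between cartridge_a and caddy_well0 below 0.005 m or horizontal distance between cartridge_a and caddy_well1 below 0.005 m) and z of cartridge_a in the frame of caddy between 0.015 and 0.029 m and angle between cartridge_a's own z axis and vertical below 0.06 rad) and contact force between cartridge_a and the fingers below 0.1 N) or (((horizontal distance between cartridge_b and dryer_well0 below 0.005 m or horizontal distance between cartridge_b and dryer_well1 below 0.005 m) and z of cartridge_b in the frame of dryer between 0.015 and 0.029 m and angle between cartridge_b's own z axis and vertical below 0.06 rad) and contact force between cartridge_b and the fingers below 0.1 N) or (((horizontal distance between cartridge_b and caddy_well0 below 0.005 m or horizontal distance between cartridge_b and caddy_well1 below 0.005 m) and z of cartridge_b in the frame of caddy between 0.015 and 0.029 m and angle between cartridge_b's own z axis and vertical below 0.06 rad) and contact force between cartridge_b and the fingers below 0.1 N))), for 0.1 s.
3. the other cartridge is held still just clear of the board (3 to 45 mm) for half a second (((z of cartridge_a in the frame of board between 0.023 and 0.065 m and horizontal distance between cartridge_a and board below 0.14 m and contact force between cartridge_a and board below 0.1 N and contact force between cartridge_a and the fingers above 0.5 N and linear speed of cartridge_a below 0.02 m/s) or (z of cartridge_b in the frame of board between 0.023 and 0.065 m and horizontal distance between cartridge_b and board below 0.14 m and contact force between cartridge_b and board below 0.1 N and contact force between cartridge_b and the fingers above 0.5 N and linear speed of cartridge_b below 0.02 m/s))), for 0.5 s.
At the end, for the whole second after the job is handed in: Each cartridge stands at rest, upright within 0.06 rad, within 5 mm of the centre of a well and within 3 mm of fully home: every soaked one (resting on the dock with more than 2.85 N) in the drying dock, every dry one (less than 2.85 N) in the storage caddy ((((horizontal distance between cartridge_a and dryer_well0 below 0.005 m or horizontal distance between cartridge_a and dryer_well1 below 0.005 m) and z of cartridge_a in the frame of dryer between 0.015 and 0.029 m and angle between cartridge_a's own z axis and vertical below 0.06 rad and contact force between cartridge_a and dryer above 2.85 N) or ((horizontal distance between cartridge_a and caddy_well0 below 0.005 m or horizontal distance between cartridge_a and caddy_well1 below 0.005 m) and z of cartridge_a in the frame of caddy between 0.015 and 0.029 m and angle between cartridge_a's own z axis and vertical below 0.06 rad and contact force between cartridge_a and caddy below 2.85 N)) and (((horizontal distance between cartridge_b and dryer_well0 below 0.005 m or horizontal distance between cartridge_b and dryer_well1 below 0.005 m) and z of cartridge_b in the frame of dryer between 0.015 and 0.029 m and angle between cartridge_b's own z axis and vertical below 0.06 rad and contact force between cartridge_b and dryer above 2.85 N) or ((horizontal distance between cartridge_b and caddy_well0 below 0.005 m or horizontal distance between cartridge_b and caddy_well1 below 0.005 m) and z of cartridge_b in the frame of caddy between 0.015 and 0.029 m and angle between cartridge_b's own z axis and vertical below 0.06 rad and contact force between cartridge_b and caddy below 2.85 N)) and linear speed of each of cartridge_a, cartridge_b below 0.01 m/s); the robot touches nothing.
It fails at once if a cartridge bears on a dock with more than 45 N (contact force between any of cartridge_a, cartridge_b and dryer above 45 N or contact force between any of cartridge_a, cartridge_b and caddy above 45 N).
It fails at once if a cartridge is tipped by more than 0.5 rad (angle between any of cartridge_a, cartridge_b's own z axis and vertical above 0.5 rad).
It fails at once if a cheese, the brush, the jar or the mould is moved by more than 25 mm (distance of any of cheese_a, cheese_b, wheel, brush, jar, mould from where it was at the start of the episode above 0.025 m).
It also fails if it takes over 72 s, if anything falls off the work surface, if the arm or the gripper's body presses on something with over 40 N, if the wrist force passes 120 N, or if a joint passes its speed limit or range.

## Robot

A 6-joint arm with a two-finger parallel gripper is mounted at the origin on the work surface. World frame = base frame: x ahead of the robot, y to its left, z up, the work surface at z = 0. Lengths are in m, angles in rad, forces in N, time in s.
With the tool pointing down it reaches from about 0.225 to 0.875 m from the base axis. Payload 3.4 kg.
Tool frame: the origin (TCP) lies between the finger pads; the fingertips stand 11 mm ahead of it and the grasp point (between the pads) lies 8 mm behind it (tips_ahead is the distance from the TCP to the fingertips, in m); z points along the fingers, x is the direction in which the jaws open and shut, and the axes are right-handed (so a half turn about z gives the same grasp; the last joint's range is limited). The gripper opens to 85 mm and grips with 20 to 120 N. Pads are 22 mm wide; open, the fingers measure 114 mm over their backs; the gripper's body (76 mm by 85 mm) begins 54 mm behind the grasp point. The pads swing forward as they close: fully open they stand 13 mm farther back than shut.
Start: joints at [-1.278, 0.276, 1.505, -0, 1.361, -0.121], TCP at [0.231, -0.527, 0.242] pointing down, gripper open.
Joint ranges: [-2.89, 2.89], [-0.75, 2.08], [0.22, 2.7], [-1.18, 4.32], [0.11, 2.71], [-2.7, 2.7]. Speed limits (rad/s): [2.57, 2.57, 3.14, 3.14, 3.14, 3.14].

## Interface

Orientations are given as a unit quaternion [w, x, y, z].
In Python, from rig import get_state, get_image, sign_off, masks_of, tips_ahead gives the robot as it stands.
- The arm moves only by the tool play_rows, never from a script. Its argument "series" is a list of rows, each an object of numbers: "fingers": the closure, from -1 (fully open) to 1 (shut); "dx", "dy", "dz": the shift along the world's x, y, z in mm; "turn": the turn about the world's z in rad. A call has 1 to 20 rows; each row shifts and turns the pose as measured when the row begins; what a row does not reach is not made up. A row lasts 1/12 s, in which the tool goes at most 41.7 mm and 7.16 degrees, less where a joint would pass 70% of its speed; a pose out of reach is approached as far as the arm can. A call with a gripper value outside its range is refused whole. The fingers move at their own pace and stop on an object; "squeeze" is the grip in N (left out, the last holds). Time passes only in rows, so rows that do not move let the fingers close. It gives the time, the measured TCP pose, the force and the opening at its end, in the units of the state.
- get_state(): the state, without advancing time (a new reading comes with each control period).
- get_image(name): name is "scene" or "top" or "wrist"; returns a dict with "pixels" (420x560x3 uint8, red, green, blue), "vfov" (degrees; the focal length in pixels is half the picture's height over the tangent of half this angle, whatever the lens; pixels are square), "cx", "cy" (the principal point, pixels), "rvec" (rotation vector, rad) and "tvec" (3), from world to camera coordinates, as OpenCV has them; the wrist camera has in their place "hand_eye" (4x4, takes a point from camera to tool coordinates, whose origin is the TCP and whose axes are the tool frame's). Camera axes: x right, y down, z forward; pixel columns grow to the right and rows downward; lengths in m; the calibration is good to about 2 mm. A picture is of the moment at which its call begins: read the wrist's pose just before it. There is no depth.
- sign_off(): hands the job in, once; it reports no verdict.
Trained networks look in a picture, given as the dict that the camera call returned (one of the last four; its "shot" number tells which), for a name from the list of things; names that differ only in an ending like _2 or _b are one class to them, and where a whole thing is asked for, a point or a joint stands for the part that bears it (a point fixed in the world has none). Each returns a list of dicts, best first, with "p" (0 to 1); they miss things now and then, are a little off and sometimes report something else, mostly with a low value. They report only what shows in the picture. A call takes as long as a camera call. They do not tell look-alikes from the thing itself.
- masks_of(picture, label): "region" (420x560 bool, what is visible of it) and "xy" ([column, row] in pixels, amid what is visible of it).
The state is a dict: "clock": time; "qpos": joint angles; "qd": joint speeds; "effort": joint torques, N m; "position": TCP position; "ee_rot": TCP orientation; "contact_force": force on the tool from outside, world axes, zero at the start; "moment": the same for the moment, N m; "width": finger opening in m.
Only numpy, scipy, OpenCV 4.12 (cv2) and the standard library are available. Lean on these libraries where they do the work, as an engineer would, in place of code of your own. Each camera call takes 0.05 s, during which the arm holds its last target. There are 200 camera calls.

## Working session

There is one attempt and no reset: what is moved stays moved. The work goes in short steps, Python scripts to look and compute and a tool call to move; the robot and the scene stay as the last step left them, time stands still between calls to the robot, and variables do not carry over. Pictures are saved under pics/ and viewed, about 8 in all and at most 12, crops included, and the job is handed in when it is done.

Besides the shell and the picture viewer there is one more tool, called after "Emit:" as a command line: name --argument value ..., lists and objects as JSON in quotes. play_rows: Moves the arm, as the interface text tells. Its arguments: {"type":"object","properties":{"series":{"type":"array"},"squeeze":{"type":"number"}},"required":["series"]}

```bash
ls; mkdir -p pics
cat > h.py <<'E'
import numpy as np, cv2
from rig import *
def K(im):
    f=im["pixels"].shape[0]/2/np.tan(np.radians(im["vfov"])/2)
    return np.array([[f,0,im["cx"]],[0,f,im["cy"]],[0,0,1.]])
def ray(im,uv,st=None):
    d=np.linalg.inv(K(im))@np.array([uv[0],uv[1],1.])
    if "rvec" in im:
        R=cv2.Rodrigues(np.array(im["rvec"],float))[0]; t=np.array(im["tvec"],float).ravel()
        return -R.T@t, R.T@d
    H=np.array(im["hand_eye"]); w,x,y,z=st["ee_rot"]
    from scipy.spatial.transform import Rotation as Ro
    R=Ro.from_quat([x,y,z,w]).as_matrix()
    return np.array(st["position"])+R@H[:3,3], R@H[:3,:3]@d
def at(im,uv,z,st=None):
    o,d=ray(im,uv,st); return o+d*(z-o[2])/d[2]
def save(im,n): cv2.imwrite("pics/"+n+".png",im["pixels"][:,:,::-1])
E
python3 - <<'E'
from h import *
print(get_state())
for n in ("scene","top"):
    im=get_image(n); save(im,n+"0")
    print(n,at(im,(280,210),0),ray(im,(280,210))[0])
    for l in ("cartridge_a","board","dryer","caddy"):
        for m in masks_of(im,l)[:4]:
            ys,xs=np.nonzero(m["region"]); 
            print(l,round(m["p"],2),np.round(m["xy"]),xs.min(),xs.max(),ys.min(),ys.max(),at(im,m["xy"],.05).round(3))
E
```

```text
pics
{'clock': 0.0, 'qpos': array([-1.27803281e+00,  2.76637488e-01,  1.50612953e+00, -1.72465473e-05,
        1.36067784e+00, -1.20988926e-01]), 'qd': array([-0.00181166, -0.00048437, -0.00158449,  0.00173703,  0.0015525 ,
        0.00095827]), 'effort': array([-9.38915800e-04, -4.16780627e+01, -2.45811760e+01, -3.38997506e-04,
        1.12666312e-02, -1.31355287e-05]), 'position': array([ 0.23102894, -0.5260049 ,  0.24141688]), 'ee_rot': array([-5.89812399e-04,  8.37272375e-01, -5.46785253e-01, -7.14041764e-04]), 'contact_force': array([-0.5126766 , -0.03519946,  0.10750131]), 'moment': array([0.01090855, 0.00991125, 0.0338709 ]), 'width': 0.08541900018082975}
scene [ 0.4237102  -0.05713228  0.        ] [1.32914711 0.34037021 0.95303843]
cartridge_a 0.88 [262. 209.] 253 273 189 223 [ 0.487 -0.09   0.05 ]
cartridge_a 0.85 [348. 204.] 334 356 186 220 [0.362 0.153 0.05 ]
cartridge_a 0.81 [303. 188.] 289 308 173 205 [ 0.347 -0.008  0.05 ]
cartridge_a 0.6 [298. 222.] 286 307 202 238 [0.497 0.033 0.05 ]
board 0.68 [275. 237.] 223 324 207 273 [ 0.583 -0.005  0.05 ]
dryer 0.76 [389. 273.] 
[... 293 characters left out ...]
46 -0.04453423  0.        ] [ 0.36581681 -0.05809268  1.71783831]
cartridge_a 0.91 [288. 212.] 281 301 199 220 [ 0.49  -0.069  0.05 ]
cartridge_a 0.78 [273. 255.] 261 281 244 264 [ 0.357 -0.02   0.05 ]
cartridge_a 0.65 [220. 254.] 209 231 243 263 [0.361 0.146 0.05 ]
cartridge_a 0.64 [252. 203.] 243 264 194 216 [0.522 0.044 0.05 ]
board 0.66 [273. 196.] 234 312 165 231 [ 0.544 -0.022  0.05 ]
board 0.39 [367. 212.] 329 399 186 237 [ 0.486 -0.32   0.05 ]
dryer 0.87 [162. 189.] 123 197 159 216 [0.572 0.329 0.05 ]
caddy 0.97 [408. 141.] 374 448 107 172 [ 0.713 -0.455  0.05 ]
caddy 0.72 [361. 210.] 329 399 186 237 [ 0.496 -0.302  0.05 ]
caddy 0.63 [367. 301.] 331 403 269 330 [ 0.208 -0.313  0.05 ]
```

View pics/top0.png

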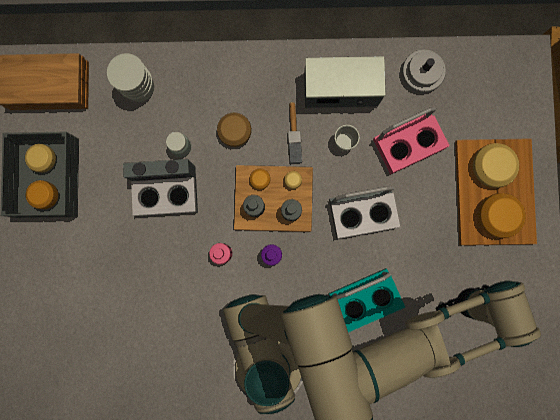

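View pics/scene0.png

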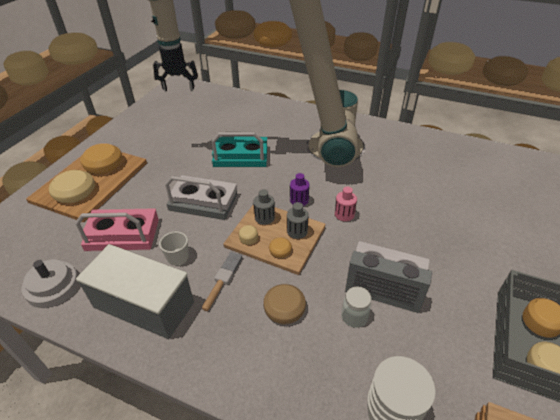

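Top view: the board is at (273,198), with grey cartridges at about (254,205) and (291,210). The dryer with the louvred tower is on the left, wells (149,197) and (178,195). The white caddy is on the right, wells (350,217) and (381,212). The pink, turquoise and purple things are decoys. The scene view agrees.

Run:
```python
from h import *
im=get_image("top"); px=im["pixels"]; g=cv2.cvtColor(px,cv2.COLOR_RGB2GRAY)
for n,c in dict(d0=(149,197),d1=(178,195),c0=(350,217),c1=(381,212)).items():
    x0,y0=c[0]-15,c[1]-15
    p=cv2.resize(g[y0:y0+30,x0:x0+30],None,fx=8,fy=8,interpolation=cv2.INTER_CUBIC)
    nl,lab,st,cen=cv2.connectedComponentsWithStats((p<75).astype(np.uint8))
    k=lab[120,120] or 1+np.argmax(st[1:,4]); s=st[k]
    u=(np.array(cen[k])+.5)/8-.5+[x0,y0]
    print(n,u.round(2),s[2:]/8,at(im,u,.048).round(4))
for m in masks_of(im,"cartridge_a"): 
    u=m["xy"]; print(m["p"],u,at(im,u,.10).round(4))
try: print(tips_ahead())
except Exception as e: print(tips_ahead,e)
s=px[120:260,100:420]; cv2.imwrite("pics/crop.png",cv2.resize(s,None,fx=2.5,fy=2.5,interpolation=cv2.INTER_CUBIC)[:,:,::-1])
```

```text
d0 [148.3  196.66] [  20.875   20.625 2577.75 ] [0.5473 0.3744 0.048 ]
d1 [177.75 194.71] [  21.125   20.5   2551.125] [0.5521 0.2803 0.048 ]
c0 [350.95 217.78] [  20.875   20.25  2603.   ] [ 0.4701 -0.2691  0.048 ]
c1 [380.09 212.31] [  22.      20.25  2643.625] [ 0.4861 -0.3616  0.048 ]
0.91 [288.3, 212.8] [ 0.4851 -0.0707  0.1   ]
0.7 [272.6, 250.1] [ 0.3715 -0.0209  0.1   ]
0.59 [364.6, 210.2] [ 0.4896 -0.3049  0.1   ]
0.57 [251.9, 204.4] [0.5127 0.0409 0.1   ]
0.55 [220.2, 253.6] [0.3631 0.1396 0.1   ]
0.011 'float' object is not callable
```

View pics/crop.png

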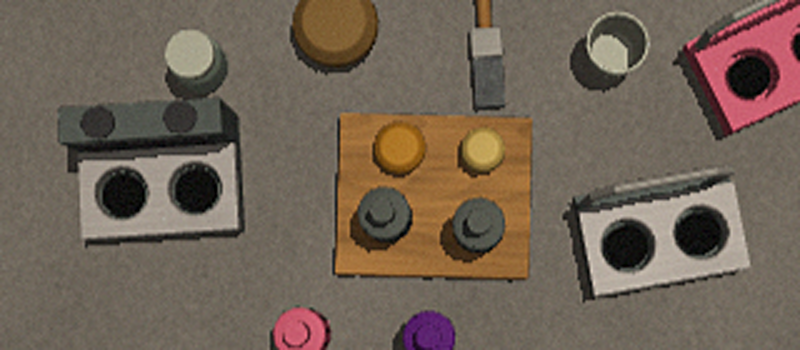

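Emit:
play_rows --series '[{"fingers": -1, "dx": 10, "dy": 10, "dz": 10}, {"fingers": -1, "dx": 18, "dy": 32, "turn": -0.03}, {"fingers": -1, "dx": 18, "dy": 32, "turn": -0.03}, {"fingers": -1, "dx": 18, "dy": 32, "turn": -0.03}, {"fingers": -1, "dx": 18, "dy": 32, "turn": -0.03}, {"fingers": -1, "dx": 18, "dy": 32, "turn": -0.03}, {"fingers": -1, "dx": 18, "dy": 32, "turn": -0.03}, {"fingers": -1, "dx": 18, "dy": 32, "turn": -0.03}, {"fingers": -1, "dx": 18, "dy": 32, "turn": -0.03}, {"fingers": -1, "dx": 18, "dy": 32, "turn": -0.03}, {"fingers": -1, "dx": 18, "dy": 32, "turn": -0.03}, {"fingers": -1, "dx": 18, "dy": 32, "turn": -0.03}, {"fingers": -1, "dx": 18, "dy": 32, "turn": -0.03}, {"fingers": -1, "dx": 18, "dy": 32, "turn": -0.03}, {"fingers": -1, "dx": 0, "dy": 0}, {"fingers": -1}]' --squeeze 50

```text
invalid input at $.series[0]: expected keys fingers, dx, dy, dz, turn
```

Emit:
play_rows --series '[{"fingers": -1, "dx": 10, "dy": 10, "dz": 10, "turn": 0}, {"fingers": -1, "dx": 18, "dy": 32, "dz": 0, "turn": -0.03}, {"fingers": -1, "dx": 18, "dy": 32, "dz": 0, "turn": -0.03}, {"fingers": -1, "dx": 18, "dy": 32, "dz": 0, "turn": -0.03}, {"fingers": -1, "dx": 18, "dy": 32, "dz": 0, "turn": -0.03}, {"fingers": -1, "dx": 18, "dy": 32, "dz": 0, "turn": -0.03}, {"fingers": -1, "dx": 18, "dy": 32, "dz": 0, "turn": -0.03}, {"fingers": -1, "dx": 18, "dy": 32, "dz": 0, "turn": -0.03}, {"fingers": -1, "dx": 18, "dy": 32, "dz": 0, "turn": -0.03}, {"fingers": -1, "dx": 18, "dy": 32, "dz": 0, "turn": -0.03}, {"fingers": -1, "dx": 18, "dy": 32, "dz": 0, "turn": -0.03}, {"fingers": -1, "dx": 18, "dy": 32, "dz": 0, "turn": -0.03}, {"fingers": -1, "dx": 18, "dy": 32, "dz": 0, "turn": -0.03}, {"fingers": -1, "dx": 18, "dy": 32, "dz": 0, "turn": -0.03}, {"fingers": -1, "dx": 0, "dy": 0, "dz": 0, "turn": 0}, {"fingers": -1, "dx": 0, "dy": 0, "dz": 0, "turn": 0}]' --squeeze 50

```text
clock: 1.93
position: [0.4862, -0.0699, 0.2648]
ee_rot: [-0.005, 0.708, -0.706, 0.007]
contact_force: [-0.9, 0.3, 0.3]
width: 0.0857
```

```bash
cat > w.py <<'E'
import sys
from h import *
st=get_state(); im=get_image("wrist"); save(im,sys.argv[1])
print(st["clock"],st["position"].round(4),st["ee_rot"].round(3),st["contact_force"].round(2),st["width"])
for m in masks_of(im,sys.argv[2]):
    ys,xs=np.nonzero(m["region"]); print(round(m["p"],2),np.round(m["xy"]),xs.min(),xs.max(),ys.min(),ys.max(),at(im,m["xy"],float(sys.argv[3]),st).round(4))
E
python3 w.py w1 cartridge_a .12; python3 -c "
from h import *
im=get_image('top')
for u in ((252.8,205.2),(292,210)): print(at(im,u,.132).round(4))"
```

```text
1.9333 [ 0.4862 -0.0699  0.2648] [-0.005  0.708 -0.706  0.007] [-0.87  0.34  0.34] 0.08571798262231468
0.93 [156. 154.] 110 201 119 199 [0.5224 0.0234 0.12  ]
0.86 [280. 175.] 246 320 134 215 [ 0.5051 -0.0745  0.12  ]
0.84 [225. 295.] 190 254 249 337 [ 0.3944 -0.0258  0.12  ]
0.66 [ 76. 290.] 29 123 244 333 [0.4    0.1074 0.12  ]
[0.5073 0.0363 0.132 ]
[ 0.491  -0.0817  0.132 ]
```

View pics/w1.png

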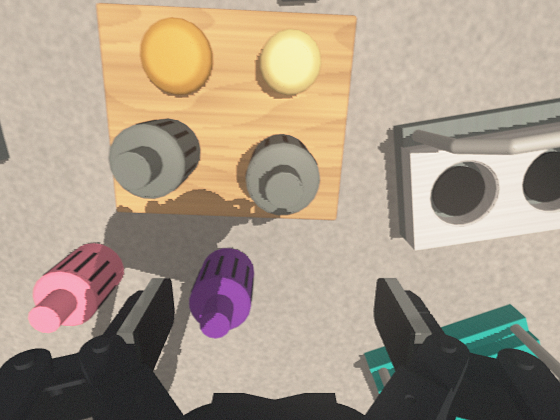

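Wrist view: the neck top of the nearer cartridge is at (283,188) and the other's is at (135,168). The caddy's +y well is at (464,192).

```bash
python3 -c "
from h import *
st=get_state(); im=get_image('wrist')
for u,z in (((135,168),.132),((283,188),.132),((464,192),.048)): print(at(im,u,z,st).round(4))
for i,u in enumerate(((135,168),(283,188))):
    c=im['pixels'][u[1]-45:u[1]+45,u[0]-45:u[0]+45]; g=cv2.resize(cv2.cvtColor(c,cv2.COLOR_RGB2GRAY),None,fx=4,fy=4)
    h=cv2.HoughCircles(cv2.GaussianBlur(g,(7,7),0),cv2.HOUGH_GRADIENT,1,20,param1=60,param2=15,minRadius=50,maxRadius=110)
    if h is not None:
        for x,y,r in h[0][:4]:
            v=(x/4+u[0]-45,y/4+u[1]-45); print(i,v,r/4,at(im,v,.132,st).round(4))
"
```

```text
[0.513 0.034 0.132]
[ 0.4968 -0.0793  0.132 ]
[ 0.4699 -0.2685  0.048 ]
0 (np.float32(127.375), np.float32(172.875)) 20.6 [0.5092 0.0403 0.132 ]
0 (np.float32(139.375), np.float32(171.375)) 25.025 [0.5103 0.031  0.132 ]
0 (np.float32(139.875), np.float32(164.625)) 20.325 [0.5156 0.03   0.132 ]
0 (np.float32(122.875), np.float32(177.125)) 26.525 [0.5059 0.0442 0.132 ]
1 (np.float32(281.875), np.float32(190.125)) 18.625 [ 0.4951 -0.0784  0.132 ]
1 (np.float32(280.875), np.float32(181.375)) 17.475 [ 0.5021 -0.0776  0.132 ]
1 (np.float32(287.125), np.float32(190.125)) 23.425 [ 0.4951 -0.0825  0.132 ]
1 (np.float32(284.125), np.float32(194.875)) 23.275 [ 0.4912 -0.0802  0.132 ]
```

```bash
python3 -c "
from h import *
im=get_image('wrist');p=im['pixels']
a=[cv2.resize(p[v-50:v+50,u-50:u+50],(400,400),interpolation=cv2.INTER_CUBIC) for u,v in ((140,165),(283,180))]
o=np.hstack(a); o=cv2.convertScaleAbs(o,alpha=1.5); cv2.imwrite('pics/c2.png',o[:,:,::-1])"
```

```text
(no output)
```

View pics/c2.png

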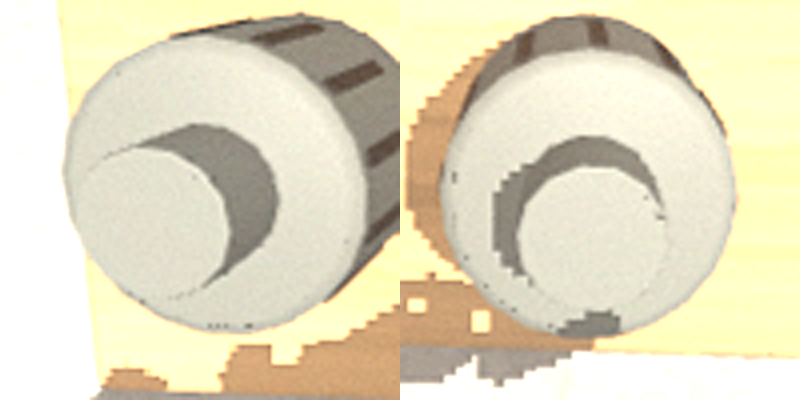

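The crop puts A's neck top at (128.0,170.8) and its can top at (143.9,161.2). B's neck top is at (280.8,189.5) and its can top at (279.9,178.5).

```bash
python3 -c "
from h import *
st=get_state(); im=get_image('wrist')
for u,z in (((128,170.8),.132),((143.9,161.2),.1),((280.8,189.5),.132),((279.9,178.5),.1)): print(at(im,u,z,st).round(4))
im=get_image('top');p=im['pixels'][185:230,235:310]
cv2.imwrite('pics/c3.png',cv2.resize(cv2.convertScaleAbs(p,alpha=2.5),None,fx=10,fy=10,interpolation=cv2.INTER_CUBIC)[:,:,::-1])
"
```

```text
[0.5109 0.0386 0.132 ]
[0.5124 0.0374 0.1   ]
[ 0.4954 -0.0785  0.132 ]
[ 0.4968 -0.0784  0.1   ]
```

Emit:
play_rows --series '[{"fingers": -1, "dx": 5, "dy": -5, "dz": -10, "turn": 0}, {"fingers": -1, "dx": 5, "dy": -4, "dz": -20, "turn": 0}, {"fingers": -1, "dx": 0, "dy": 0, "dz": -20, "turn": 0}, {"fingers": -1, "dx": 0, "dy": 0, "dz": -20, "turn": 0}, {"fingers": -1, "dx": 0, "dy": 0, "dz": -20, "turn": 0}, {"fingers": -1, "dx": 0, "dy": 0, "dz": -20, "turn": 0}, {"fingers": -1, "dx": 0, "dy": 0, "dz": -10, "turn": 0}, {"fingers": -1, "dx": 0, "dy": 0, "dz": 0, "turn": 0}, {"fingers": -1, "dx": 0, "dy": 0, "dz": 0, "turn": 0}]' --squeeze 50

```text
clock: 3.03
position: [0.495, -0.0929, 0.135]
ee_rot: [0.004, -0.701, 0.714, -0.009]
contact_force: [-0.5, 0.3, -0.0]
width: 0.0851
```

```bash
python3 w.py w2 cartridge_a .12
```

```text
3.0333 [ 0.495  -0.0929  0.135 ] [ 0.004 -0.701  0.714 -0.009] [-0.47  0.34 -0.02] 0.08508279709772318
0.91 [247. 242.] 186 306 168 316 [ 0.512  -0.0803  0.12  ]
0.76 [ 16. 338.] 0 42 319 366 [0.4618 0.0381 0.12  ]
0.56 [192. 366.] 154 224 322 413 [ 0.4425 -0.0488  0.12  ]
```

View pics/w2.png

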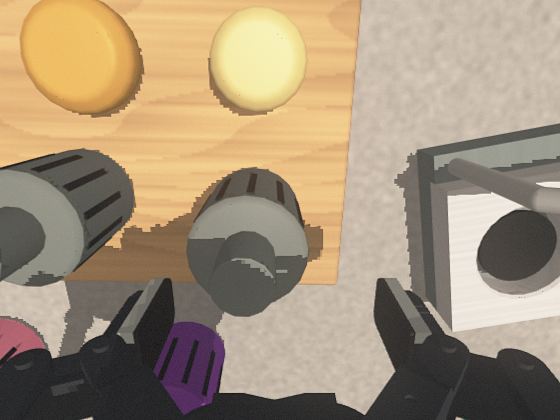

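Wrist view: the neck top is at about (244,288), left of the jaw midline (275), so the TCP has drifted to -y.

```bash
python3 -c "
from h import *
st=get_state(); im=get_image('wrist'); print(get_state()['position'])
for u,z in (((244,288),.132),((247,249),.1)): print(at(im,u,z,st).round(4))
"
```

```text
[ 0.49600219 -0.09277048  0.13648496]
[ 0.495  -0.0788  0.132 ]
[ 0.4994 -0.0783  0.1   ]
```

Emit:
play_rows --series '[{"fingers": -1, "dx": 0, "dy": 7, "dz": 0, "turn": 0}, {"fingers": -1, "dx": 0, "dy": 7, "dz": 0, "turn": 0}, {"fingers": -1, "dx": 0, "dy": 0, "dz": 0, "turn": 0}]'

```text
clock: 3.43
position: [0.4977, -0.0784, 0.1389]
ee_rot: [0.006, -0.7, 0.714, -0.012]
contact_force: [-0.4, -0.0, 0.2]
width: 0.0854
```

Emit:
play_rows --series '[{"fingers": -1, "dx": -1, "dy": 0, "dz": -10, "turn": 0}, {"fingers": -1, "dx": -1, "dy": 0, "dz": -10, "turn": 0}, {"fingers": -1, "dx": 0, "dy": 0, "dz": -4, "turn": 0}, {"fingers": -1, "dx": 0, "dy": 0, "dz": 0, "turn": 0}]'

```text
clock: 3.77
position: [0.4978, -0.0768, 0.1173]
ee_rot: [0.008, -0.702, 0.712, -0.015]
contact_force: [0.2, -0.0, -0.1]
width: 0.0856
```

```bash
python3 -c "
from h import *
st=get_state();print(st['position'].round(4),st['ee_rot'].round(3))"
```

```text
[ 0.4978 -0.0768  0.1173] [ 0.008 -0.702  0.712 -0.015]
```

Emit:
play_rows --series '[{"fingers": 1, "dx": -1, "dy": -0.5, "dz": -1, "turn": 0}, {"fingers": 1, "dx": -1, "dy": -0.5, "dz": -1, "turn": 0}, {"fingers": 1, "dx": 0, "dy": 0, "dz": 0, "turn": 0}, {"fingers": 1, "dx": 0, "dy": 0, "dz": 0, "turn": 0}, {"fingers": 1, "dx": 0, "dy": 0, "dz": 0, "turn": 0}, {"fingers": 1, "dx": 0, "dy": 0, "dz": 0, "turn": 0}]' --squeeze 50

```text
clock: 4.27
position: [0.497, -0.078, 0.1172]
ee_rot: [0.008, -0.702, 0.712, -0.017]
contact_force: [-0.5, 0.4, -1.7]
width: 0.0284
```

Emit:
play_rows --series '[{"fingers": 1, "dx": 0, "dy": 0, "dz": 4, "turn": 0}, {"fingers": 1, "dx": 0, "dy": 0, "dz": 6, "turn": 0}, {"fingers": 1, "dx": 0, "dy": 0, "dz": 6, "turn": 0}, {"fingers": 1, "dx": 0, "dy": 0, "dz": 4, "turn": 0}, {"fingers": 1, "dx": 0, "dy": 0, "dz": 0, "turn": 0}, {"fingers": 1, "dx": 0, "dy": 0, "dz": 0, "turn": 0}, {"fingers": 1, "dx": 0, "dy": 0, "dz": 0, "turn": 0}, {"fingers": 1, "dx": 0, "dy": 0, "dz": 0, "turn": 0}, {"fingers": 1, "dx": 0, "dy": 0, "dz": 0, "turn": 0}, {"fingers": 1, "dx": 0, "dy": 0, "dz": 0, "turn": 0}, {"fingers": 1, "dx": 0, "dy": 0, "dz": 0, "turn": 0}, {"fingers": 1, "dx": 0, "dy": 0, "dz": 0, "turn": 0}, {"fingers": 1, "dx": 0, "dy": 0, "dz": 0, "turn": 0}, {"fingers": 1, "dx": 0, "dy": 0, "dz": 0, "turn": 0}]'

```text
clock: 5.43
position: [0.4959, -0.0777, 0.1384]
ee_rot: [0.008, -0.702, 0.712, -0.016]
contact_force: [1.0, -0.3, -1.1]
width: 0.0283
```

```bash
python3 -c "
from h import *
for i in range(8):
    st=get_state();print(st['position'].round(4),st['ee_rot'].round(3),st['contact_force'].round(2),st['moment'].round(3),st['effort'][:4].round(3)); im=get_image('wrist')
save(im,'w3')"
```

```text
[ 0.4959 -0.0777  0.1384] [ 0.008 -0.702  0.712 -0.016] [ 0.97 -0.25 -1.12] [ 0.012 -0.008 -0.038] [-1.0000e-03 -3.6440e+01 -2.1653e+01 -9.0000e-03]
[ 0.4958 -0.0777  0.1384] [ 0.008 -0.702  0.712 -0.016] [-0.46  1.07 -1.68] [ 0.026  0.057 -0.05 ] [ 2.0000e-03 -3.6477e+01 -2.1693e+01 -9.0000e-03]
[ 0.4959 -0.0777  0.1385] [ 0.008 -0.702  0.712 -0.016] [-0.27 -0.67 -1.4 ] [ 0.063 -0.01  -0.048] [-0.0000e+00 -3.6418e+01 -2.1651e+01 -9.0000e-03]
[ 0.4959 -0.0777  0.1385] [ 0.008 -0.702  0.712 -0.016] [ 0.35 -0.04 -1.84] [0.023 0.014 0.073] [-0.0000e+00 -3.6411e+01 -2.1642e+01 -9.0000e-03]
[ 0.4959 -0.0777  0.1385] [ 0.008 -0.702  0.712 -0.016] [ 0.84 -0.49 -1.24] [ 0.027  0.021 -0.019] [ 0.0000e+00 -3.6412e+01 -2.1645e+01 -1.0000e-02]
[ 0.4959 -0.0777  0.1385] [ 0.008 -0.702  0.712 -0.016] [-0.13  0.54 -1.2 ] [-0.001  0.073  0.019] [-0.0000e+00 -3.6414e+01 -2.1650e+01 -9.0000e-03]
[ 0.4959 -0.0777  0.1385] [ 0.008 -0.702  0.712 -0.016] [-0.34  0.09 -1.95] [ 0.014  0.006 -0.006] [ 0.0000e+00 -3.6417e+01 -2.1654e+01 -9.0000e-03]
[ 0.4959 -0.0777  0.1385] [ 0.008 -0.702  0.712 -0.016] [-0.53  0.75 -1.91] [ 0.018  0.006 -0.014] [ 0.0000e+00 -3.6420e+01 -2.1657e+01 -1.0000e-02]
```

View pics/w3.png

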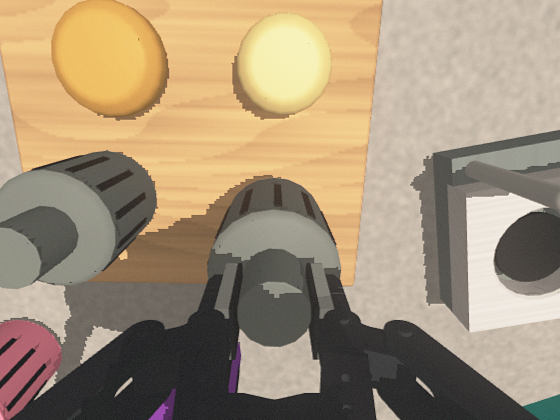

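Held: the can top's far edge is at (274,213) and the neck top's near edge is at (275,347). The weight reads about 1.6 N, so this cartridge is dry and goes in the caddy.

```bash
python3 -c "
from h import *
st=get_state(); im=get_image('wrist')
print(at(im,(274,213),.1213,st),at(im,(275,347),.1533,st),at(im,(207,262),.1213,st),at(im,(341,262),.1213,st))
"
```

```text
[ 0.52587812 -0.07770731  0.1213    ] [ 0.47885075 -0.07704698  0.1533    ] [ 0.50209504 -0.04557908  0.1213    ] [ 0.50079737 -0.10922679  0.1213    ]
```

Emit:
play_rows --series '[{"fingers": 1, "dx": 0, "dy": 0, "dz": 15, "turn": 0}, {"fingers": 1, "dx": 0, "dy": 0, "dz": 20, "turn": 0}, {"fingers": 1, "dx": 0, "dy": -10, "dz": 15, "turn": 0}, {"fingers": 1, "dx": 0, "dy": -20, "dz": 0, "turn": 0}, {"fingers": 1, "dx": -1, "dy": -25, "dz": 0, "turn": 0}, {"fingers": 1, "dx": -1, "dy": -25, "dz": 0, "turn": 0}, {"fingers": 1, "dx": -1, "dy": -25, "dz": 0, "turn": 0}, {"fingers": 1, "dx": -1, "dy": -25, "dz": 0, "turn": 0}, {"fingers": 1, "dx": -1, "dy": -25, "dz": 0, "turn": 0}, {"fingers": 1, "dx": -1, "dy": -25, "dz": 0, "turn": 0}, {"fingers": 1, "dx": -1, "dy": -25, "dz": 0, "turn": 0}, {"fingers": 1, "dx": -1, "dy": -25, "dz": 0, "turn": 0}, {"fingers": 1, "dx": 0, "dy": -15, "dz": 0, "turn": 0}, {"fingers": 1, "dx": 0, "dy": -10, "dz": 0, "turn": 0}, {"fingers": 1, "dx": 0, "dy": 0, "dz": 0, "turn": 0}, {"fingers": 1, "dx": 0, "dy": 0, "dz": 0, "turn": 0}]'

```text
clock: 7.22
position: [0.4849, -0.3422, 0.1904]
ee_rot: [0.008, -0.703, 0.711, -0.014]
contact_force: [0.5, 0.7, -1.2]
width: 0.0286
```

Emit:
play_rows --series '[{"fingers": 1, "dx": 1.5, "dy": -10, "dz": 0, "turn": 0}, {"fingers": 1, "dx": 1.5, "dy": -9, "dz": -10, "turn": 0}, {"fingers": 1, "dx": 0, "dy": 0, "dz": -12, "turn": 0}, {"fingers": 1, "dx": 0, "dy": 0, "dz": -10, "turn": 0}, {"fingers": 1, "dx": 0, "dy": 0, "dz": 0, "turn": 0}, {"fingers": 1, "dx": 0, "dy": 0, "dz": 0, "turn": 0}]'

```text
clock: 7.72
position: [0.4893, -0.3587, 0.1556]
ee_rot: [0.009, -0.705, 0.709, -0.014]
contact_force: [-0.5, -0.4, -1.9]
width: 0.0285
```

```bash
python3 w.py w4 caddy .048
```

```text
7.7167 [ 0.4893 -0.3587  0.1556] [ 0.009 -0.705  0.709 -0.014] [-0.49 -0.36 -1.9 ] 0.02846827138050411
0.89 [171. 190.] 0 354 102 316 [ 0.5081 -0.286   0.048 ]
0.76 [350.  13.] 318 406 0 36 [ 0.6193 -0.4061  0.048 ]
0.62 [280. 390.] 164 303 374 419 [ 0.3311 -0.3629  0.048 ]
```

View pics/w4.png

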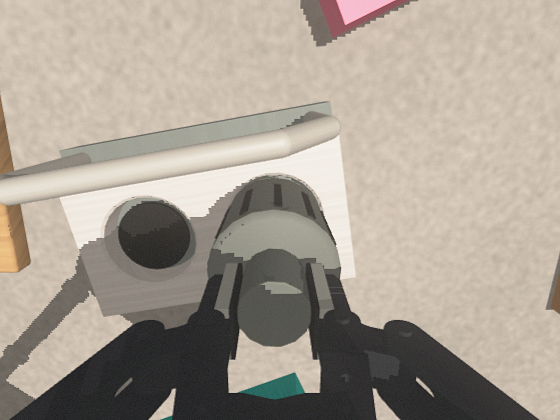

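```bash
python3 -c "
from h import *
st=get_state(); im=get_image('wrist')
p=im['pixels'][185:295,90:210]; g=cv2.resize(cv2.cvtColor(p,cv2.COLOR_RGB2GRAY),None,fx=4,fy=4)
nl,lab,s,c=cv2.connectedComponentsWithStats((g<70).astype(np.uint8)); k=1+np.argmax(s[1:,4]); print(s[k][:4]/4+[90,185,0,0],c[k]/4+[90,185])
print(at(im,(150,237),.048,st), st['position'])
"
```

```text
[118.75 202.    71.5   66.75] [154.54995697 236.89560361]
[ 0.47236503 -0.26700193  0.048     ] [ 0.48930113 -0.35871651  0.15599053]
```

Emit:
play_rows --series '[{"fingers": 1, "dx": -0.7, "dy": -1.5, "dz": 0, "turn": 0}, {"fingers": 1, "dx": -0.6, "dy": -1.3, "dz": 0, "turn": 0}, {"fingers": 1, "dx": 0, "dy": 0, "dz": -4, "turn": 0}, {"fingers": 1, "dx": 0, "dy": 0, "dz": 0, "turn": 0}]'

```text
clock: 8.2
position: [0.489, -0.3626, 0.1543]
ee_rot: [0.009, -0.705, 0.709, -0.016]
contact_force: [-0.1, 0.5, -2.2]
width: 0.0289
```

Emit:
play_rows --series '[{"fingers": 1, "dx": 0, "dy": 0.5, "dz": -3, "turn": 0}, {"fingers": 1, "dx": 0, "dy": 0.5, "dz": -3, "turn": 0}, {"fingers": 1, "dx": 0, "dy": 0, "dz": -3, "turn": 0}, {"fingers": 1, "dx": 0, "dy": 0, "dz": -2, "turn": 0}, {"fingers": 1, "dx": 0, "dy": 0, "dz": -2, "turn": 0}]'

```text
clock: 8.62
position: [0.489, -0.3617, 0.1409]
ee_rot: [0.009, -0.705, 0.709, -0.017]
contact_force: [-3.4, 1.9, 13.4]
width: 0.0282
```

Emit:
play_rows --series '[{"fingers": 1, "dx": -1, "dy": 0.5, "dz": 2, "turn": 0}, {"fingers": 1, "dx": -1, "dy": 0.5, "dz": 0, "turn": 0}, {"fingers": 1, "dx": 0, "dy": 0, "dz": -1, "turn": 0}]'

```text
clock: 8.87
position: [0.4869, -0.3606, 0.1417]
ee_rot: [0.009, -0.705, 0.709, -0.017]
contact_force: [0.3, 0.4, -1.6]
width: 0.0288
```

Emit:
play_rows --series '[{"fingers": 1, "dx": 0, "dy": 0, "dz": -1.5, "turn": 0}, {"fingers": 1, "dx": 0, "dy": 0, "dz": -1.5, "turn": 0}]'

```text
clock: 9.03
position: [0.4869, -0.3606, 0.1388]
ee_rot: [0.009, -0.705, 0.709, -0.017]
contact_force: [-1.5, 1.1, 7.1]
width: 0.0285
```

Emit:
play_rows --series '[{"fingers": 1, "dx": -1, "dy": 0.7, "dz": 0.5, "turn": 0}, {"fingers": 1, "dx": 0, "dy": 0, "dz": -0.5, "turn": 0}]'

```text
clock: 9.2
position: [0.4859, -0.3599, 0.1387]
ee_rot: [0.009, -0.705, 0.709, -0.017]
contact_force: [0.2, 0.4, -1.9]
width: 0.0285
```

Emit:
play_rows --series '[{"fingers": 1, "dx": 0, "dy": 0, "dz": -1, "turn": 0}, {"fingers": 1, "dx": 0, "dy": 0, "dz": -1, "turn": 0}]'

```text
clock: 9.37
position: [0.4858, -0.3598, 0.1363]
ee_rot: [0.009, -0.705, 0.709, -0.017]
contact_force: [-0.0, -0.5, -1.2]
width: 0.0283
```

Emit:
play_rows --series '[{"fingers": 1, "dx": 0, "dy": 0, "dz": -0.5, "turn": 0}, {"fingers": 1, "dx": 0, "dy": 0, "dz": -0.5, "turn": 0}, {"fingers": 1, "dx": 0, "dy": 0, "dz": -0.5, "turn": 0}, {"fingers": 1, "dx": 0, "dy": 0, "dz": -0.5, "turn": 0}, {"fingers": 1, "dx": 0, "dy": 0, "dz": -0.5, "turn": 0}, {"fingers": 1, "dx": 0, "dy": 0, "dz": -0.5, "turn": 0}]'

```text
clock: 9.87
position: [0.4861, -0.3599, 0.1349]
ee_rot: [0.01, -0.705, 0.709, -0.018]
contact_force: [-1.1, 0.4, 3.4]
width: 0.0287
```

Emit:
play_rows --series '[{"fingers": 1, "dx": -0.5, "dy": 0, "dz": -0.7, "turn": 0}, {"fingers": 1, "dx": 0, "dy": 0, "dz": -0.7, "turn": 0}, {"fingers": 1, "dx": 0, "dy": 0, "dz": -0.7, "turn": 0}, {"fingers": 1, "dx": 0, "dy": 0, "dz": -0.7, "turn": 0}, {"fingers": 1, "dx": 0, "dy": 0, "dz": -0.7, "turn": 0}, {"fingers": 1, "dx": 0, "dy": 0, "dz": -0.7, "turn": 0}]'

```text
clock: 10.37
position: [0.4859, -0.3598, 0.1336]
ee_rot: [0.01, -0.705, 0.709, -0.019]
contact_force: [-1.4, 1.3, 5.2]
width: 0.0285
```

Emit:
play_rows --series '[{"fingers": 1, "dx": -0.3, "dy": 0.2, "dz": -1, "turn": 0}, {"fingers": 1, "dx": 0, "dy": 0, "dz": -1, "turn": 0}, {"fingers": 1, "dx": 0, "dy": 0, "dz": -1, "turn": 0}, {"fingers": 1, "dx": 0, "dy": 0, "dz": -1, "turn": 0}, {"fingers": 1, "dx": 0, "dy": 0, "dz": -1, "turn": 0}, {"fingers": 1, "dx": 0, "dy": 0, "dz": -1, "turn": 0}]'

```text
clock: 10.87
position: [0.4859, -0.3596, 0.1303]
ee_rot: [0.01, -0.705, 0.709, -0.02]
contact_force: [-0.9, 1.8, 4.2]
width: 0.0283
```

Emit:
play_rows --series '[{"fingers": 1, "dx": 0, "dy": 0.2, "dz": -1, "turn": 0}, {"fingers": 1, "dx": 0, "dy": 0, "dz": -1, "turn": 0}, {"fingers": 1, "dx": 0, "dy": 0, "dz": -1, "turn": 0}, {"fingers": 1, "dx": 0, "dy": 0, "dz": -1, "turn": 0}, {"fingers": 1, "dx": 0, "dy": 0, "dz": -1, "turn": 0}, {"fingers": 1, "dx": 0, "dy": 0, "dz": -1, "turn": 0}]'

```text
clock: 11.37
position: [0.4858, -0.3595, 0.1268]
ee_rot: [0.01, -0.705, 0.709, -0.021]
contact_force: [-1.0, 1.2, 5.6]
width: 0.0284
```

Emit:
play_rows --series '[{"fingers": 1, "dx": 0, "dy": 0, "dz": -0.9, "turn": 0}, {"fingers": 1, "dx": 0, "dy": 0, "dz": -0.9, "turn": 0}, {"fingers": 1, "dx": 0, "dy": 0, "dz": -0.9, "turn": 0}]'

```text
clock: 11.62
position: [0.4857, -0.3595, 0.1253]
ee_rot: [0.01, -0.705, 0.709, -0.022]
contact_force: [-1.0, 1.2, 5.4]
width: 0.0285
```

Emit:
play_rows --series '[{"fingers": 1, "dx": 0, "dy": 0, "dz": -0.9, "turn": 0}, {"fingers": 1, "dx": 0, "dy": 0, "dz": -0.9, "turn": 0}, {"fingers": 1, "dx": 0, "dy": 0, "dz": -0.9, "turn": 0}]'

```text
clock: 11.87
position: [0.4857, -0.3594, 0.1239]
ee_rot: [0.01, -0.705, 0.709, -0.022]
contact_force: [-0.5, 0.7, 5.0]
width: 0.0283
```

Emit:
play_rows --series '[{"fingers": 1, "dx": 0, "dy": 0, "dz": -0.9, "turn": 0}, {"fingers": 1, "dx": 0, "dy": 0, "dz": -0.9, "turn": 0}]'

```text
clock: 12.03
position: [0.4857, -0.3594, 0.1229]
ee_rot: [0.01, -0.705, 0.709, -0.022]
contact_force: [-1.3, 0.2, 8.9]
width: 0.0281
```

Emit:
play_rows --series '[{"fingers": 1, "dx": 0, "dy": 0, "dz": -0.9, "turn": 0}]'

```text
clock: 12.12
position: [0.4858, -0.3595, 0.1229]
ee_rot: [0.01, -0.705, 0.709, -0.023]
contact_force: [-1.6, 2.3, 9.6]
width: 0.0285
```

Emit:
play_rows --series '[{"fingers": 1, "dx": 0, "dy": 0, "dz": -0.9, "turn": 0}]'

```text
clock: 12.2
position: [0.4859, -0.3595, 0.1229]
ee_rot: [0.011, -0.705, 0.709, -0.023]
contact_force: [-2.4, 1.2, 8.0]
width: 0.0285
```

Emit:
play_rows --series '[{"fingers": 1, "dx": 0, "dy": 0, "dz": -1.5, "turn": 0}, {"fingers": 1, "dx": 0, "dy": 0, "dz": -1.5, "turn": 0}]'

```text
clock: 12.37
position: [0.486, -0.3595, 0.1228]
ee_rot: [0.011, -0.705, 0.709, -0.024]
contact_force: [-2.9, 2.2, 12.0]
width: 0.0282
```

Emit:
play_rows --series '[{"fingers": -1, "dx": 0, "dy": 0, "dz": 0, "turn": 0}, {"fingers": -1, "dx": 0, "dy": 0, "dz": 0, "turn": 0}, {"fingers": -1, "dx": 0, "dy": 0, "dz": 0, "turn": 0}, {"fingers": -1, "dx": 0, "dy": 0, "dz": 0, "turn": 0}, {"fingers": -1, "dx": 0, "dy": 0, "dz": 0, "turn": 0}, {"fingers": -1, "dx": 0, "dy": 0, "dz": 10, "turn": 0}, {"fingers": -1, "dx": 0, "dy": 0, "dz": 25, "turn": 0}, {"fingers": -1, "dx": 0, "dy": 0, "dz": 30, "turn": 0}, {"fingers": -1, "dx": 0, "dy": 0, "dz": 30, "turn": 0}, {"fingers": -1, "dx": 0, "dy": 0, "dz": 20, "turn": 0}, {"fingers": -1, "dx": 0, "dy": 0, "dz": 0, "turn": 0}]'

```text
clock: 13.28
position: [0.4845, -0.3586, 0.2408]
ee_rot: [0.01, -0.705, 0.709, -0.021]
contact_force: [0.7, -0.2, 0.4]
width: 0.0858
```

```bash
python3 w.py w5 cartridge_a .13
```

```text
13.2833 [ 0.4845 -0.3586  0.2408] [ 0.01  -0.705  0.709 -0.021] [ 0.69 -0.22  0.43] 0.08579145487254644
0.89 [271. 199.] 234 312 154 242 [ 0.4967 -0.3573  0.13  ]
0.62 [  2. 295.] 0 2 286 304 [ 0.4216 -0.1477  0.13  ]
```

View pics/w5.png

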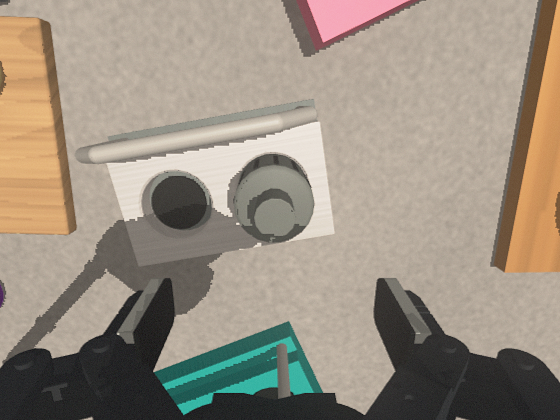

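The cartridge is seated in caddy well 1 with its neck top at (274,217), and it has been released. Next is cartridge A.

Emit:
play_rows --series '[{"fingers": -1, "dx": 1, "dy": 15, "dz": 0, "turn": 0}, {"fingers": -1, "dx": 2, "dy": 28, "dz": 0, "turn": 0}, {"fingers": -1, "dx": 2, "dy": 28, "dz": 0, "turn": 0}, {"fingers": -1, "dx": 2, "dy": 28, "dz": 0, "turn": 0}, {"fingers": -1, "dx": 2, "dy": 28, "dz": 0, "turn": 0}, {"fingers": -1, "dx": 2, "dy": 28, "dz": 0, "turn": 0}, {"fingers": -1, "dx": 2, "dy": 28, "dz": 0, "turn": 0}, {"fingers": -1, "dx": 2, "dy": 28, "dz": 0, "turn": 0}, {"fingers": -1, "dx": 2, "dy": 28, "dz": 0, "turn": 0}, {"fingers": -1, "dx": 2, "dy": 28, "dz": 0, "turn": 0}, {"fingers": -1, "dx": 2, "dy": 28, "dz": 0, "turn": 0}, {"fingers": -1, "dx": 2, "dy": 28, "dz": 0, "turn": 0}, {"fingers": -1, "dx": 2, "dy": 28, "dz": 0, "turn": 0}, {"fingers": -1, "dx": 1, "dy": 20, "dz": 0, "turn": 0}, {"fingers": -1, "dx": 0, "dy": 10, "dz": 0, "turn": 0}, {"fingers": -1, "dx": 0, "dy": 0, "dz": 0, "turn": 0}, {"fingers": -1, "dx": 0, "dy": 0, "dz": 0, "turn": 0}]'

```text
clock: 14.8
position: [0.482, 0.06, 0.205]
ee_rot: [-0.001, -0.704, 0.71, 0.013]
contact_force: [-0.3, -0.0, -0.5]
width: 0.0855
```

Emit:
play_rows --series '[{"fingers": -1, "dx": 10, "dy": -8, "dz": -10, "turn": 0}, {"fingers": -1, "dx": 10, "dy": -8, "dz": -15, "turn": 0}, {"fingers": -1, "dx": 9, "dy": -6, "dz": -15, "turn": 0}, {"fingers": -1, "dx": 0, "dy": 0, "dz": 0, "turn": 0}, {"fingers": -1, "dx": 0, "dy": 0, "dz": 0, "turn": 0}]'

```text
clock: 15.22
position: [0.5107, 0.033, 0.1594]
ee_rot: [-0.004, -0.704, 0.71, 0.014]
contact_force: [0.0, -0.0, -0.3]
width: 0.085
```

```bash
python3 w.py w6 cartridge_a .13
```

```text
15.2167 [0.5107 0.033  0.1594] [-0.004 -0.704  0.71   0.014] [ 0.   -0.01 -0.32] 0.08504865666944036
0.73 [271. 223.] 213 321 155 285 [0.5302 0.0353 0.13  ]
0.62 [176. 355.] 153 195 307 400 [0.4482 0.091  0.13  ]
0.57 [336. 362.] 294 377 310 413 [ 0.4435 -0.0008  0.13  ]
0.31 [462.  76.] 408 510 32 125 [ 0.5971 -0.046   0.13  ]
```

View pics/w6.png

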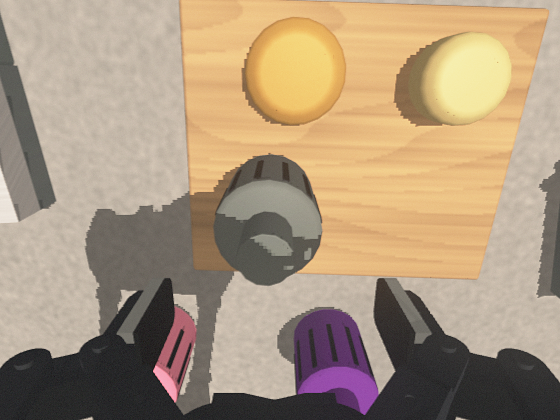

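Neck top at about (265,258); the can top's far edge is at (269,180).

```bash
python3 -c "
from h import *
st=get_state(); im=get_image('wrist'); print(st['position'])
print(at(im,(265,258),.132,st),at(im,(269,180),.1,st)-[.0325,0,0],at(im,(265,285),.132,st)+[.015,0,0])
"
```

```text
[0.51062171 0.03342863 0.16001055]
[0.51158722 0.03907768 0.132     ] [0.51100562 0.03747853 0.1       ] [0.51074336 0.03936473 0.132     ]
```

Emit:
play_rows --series '[{"fingers": -1, "dx": 0, "dy": 5, "dz": -8, "turn": 0}, {"fingers": -1, "dx": 0, "dy": 0, "dz": -12, "turn": 0}, {"fingers": -1, "dx": 0, "dy": 0, "dz": -10, "turn": 0}, {"fingers": -1, "dx": 0, "dy": 0, "dz": -8, "turn": 0}, {"fingers": -1, "dx": 0, "dy": 0, "dz": -2, "turn": 0}]'

```text
clock: 15.78
position: [0.5117, 0.0405, 0.1219]
ee_rot: [0.0, -0.704, 0.71, 0.01]
contact_force: [0.0, 0.6, 0.1]
width: 0.0851
```

Emit:
play_rows --series '[{"fingers": -1, "dx": -0.5, "dy": -2, "dz": -4, "turn": 0}, {"fingers": 1, "dx": 0, "dy": 0, "dz": -1.5, "turn": 0}, {"fingers": 1, "dx": 0, "dy": 0, "dz": 0, "turn": 0}, {"fingers": 1, "dx": 0, "dy": 0, "dz": 0, "turn": 0}, {"fingers": 1, "dx": 0, "dy": 0, "dz": 0, "turn": 0}, {"fingers": 1, "dx": 0, "dy": 0, "dz": 0, "turn": 0}, {"fingers": 1, "dx": 0, "dy": 0, "dz": 0, "turn": 0}]' --squeeze 60

```text
clock: 16.37
position: [0.5114, 0.0386, 0.1169]
ee_rot: [0.001, -0.704, 0.71, 0.009]
contact_force: [-0.4, -0.4, -4.4]
width: 0.0285
```

Emit:
play_rows --series '[{"fingers": 1, "dx": 0, "dy": 0, "dz": 4, "turn": 0}, {"fingers": 1, "dx": 0, "dy": 0, "dz": 6, "turn": 0}, {"fingers": 1, "dx": 0, "dy": 0, "dz": 6, "turn": 0}, {"fingers": 1, "dx": 0, "dy": 0, "dz": 4, "turn": 0}, {"fingers": 1, "dx": 0, "dy": 0, "dz": 0, "turn": 0}, {"fingers": 1, "dx": 0, "dy": 0, "dz": 0, "turn": 0}, {"fingers": 1, "dx": 0, "dy": 0, "dz": 0, "turn": 0}, {"fingers": 1, "dx": 0, "dy": 0, "dz": 0, "turn": 0}, {"fingers": 1, "dx": 0, "dy": 0, "dz": 0, "turn": 0}, {"fingers": 1, "dx": 0, "dy": 0, "dz": 0, "turn": 0}, {"fingers": 1, "dx": 0, "dy": 0, "dz": 0, "turn": 0}, {"fingers": 1, "dx": 0, "dy": 0, "dz": 0, "turn": 0}, {"fingers": 1, "dx": 0, "dy": 0, "dz": 0, "turn": 0}, {"fingers": 1, "dx": 0, "dy": 0, "dz": 0, "turn": 0}]'

```text
clock: 17.53
position: [0.5091, 0.0391, 0.1369]
ee_rot: [-0.001, -0.704, 0.71, 0.012]
contact_force: [0.4, -0.6, -3.9]
width: 0.0284
```

```bash
python3 -c "
from h import *
for i in range(10):
    st=get_state();print(st['position'].round(4),st['ee_rot'].round(3),st['contact_force'].round(2)); im=get_image('wrist')
save(im,'w7')"
```

```text
[0.5091 0.0391 0.1369] [-0.001 -0.704  0.71   0.012] [ 0.4  -0.56 -3.93]
[0.5091 0.0391 0.1369] [-0.001 -0.704  0.71   0.012] [-0.06 -0.81 -4.3 ]
[0.5091 0.0391 0.1369] [-0.001 -0.704  0.71   0.012] [-0.14  0.45 -4.37]
[0.5091 0.039  0.137 ] [-0.001 -0.704  0.71   0.012] [-0.09  0.42 -4.06]
[0.5091 0.0391 0.137 ] [-0.001 -0.704  0.71   0.012] [ 0.03 -0.41 -3.93]
[0.5091 0.039  0.137 ] [-0.001 -0.704  0.71   0.012] [-0.51  0.3  -4.5 ]
[0.5092 0.0391 0.137 ] [-0.001 -0.704  0.71   0.011] [-0.71 -0.31 -4.09]
[0.5091 0.0391 0.137 ] [-0.001 -0.704  0.71   0.012] [-0.65  0.4  -4.75]
[0.5092 0.0391 0.137 ] [-0.001 -0.704  0.71   0.012] [ 0.13  0.16 -4.83]
[0.5091 0.039  0.137 ] [-0.001 -0.704  0.71   0.012] [ 0.24 -0.3  -3.35]
```

View pics/w7.png

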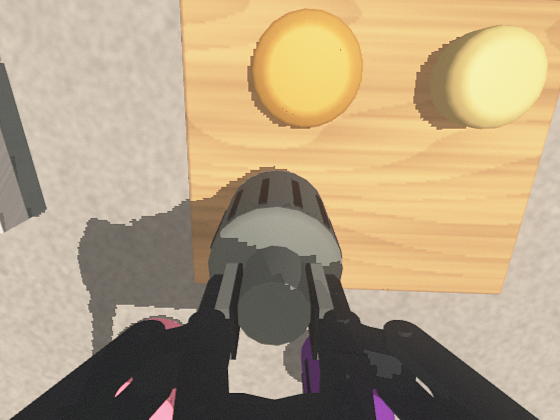

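```bash
python3 -c "
from h import *
st=get_state(); im=get_image('wrist'); p=st['position']
print(at(im,(276,206),.1201,st)-[.0325,0,0]-p,at(im,(275,346),.1521,st)+[.015,0,0]-p)
"
```

```text
[ 0.0004923  -0.00019669 -0.01692035] [-0.00131287  0.00019599  0.01507965]
```

Emit:
play_rows --series '[{"fingers": 1, "dx": 0, "dy": 0, "dz": 15, "turn": 0}, {"fingers": 1, "dx": 0, "dy": 0, "dz": 22, "turn": 0}, {"fingers": 1, "dx": 0, "dy": 10, "dz": 20, "turn": 0}, {"fingers": 1, "dx": 2, "dy": 20, "dz": 0, "turn": 0}, {"fingers": 1, "dx": 4, "dy": 25, "dz": 0, "turn": 0}, {"fingers": 1, "dx": 4, "dy": 25, "dz": 0, "turn": 0}, {"fingers": 1, "dx": 4, "dy": 25, "dz": 0, "turn": 0}, {"fingers": 1, "dx": 4, "dy": 20, "dz": 0, "turn": 0}, {"fingers": 1, "dx": 2, "dy": 10, "dz": 0, "turn": 0}, {"fingers": 1, "dx": 0, "dy": 0, "dz": 0, "turn": 0}]'

```text
clock: 18.92
position: [0.5288, 0.1783, 0.1969]
ee_rot: [-0.001, -0.703, 0.711, 0.012]
contact_force: [-0.6, 1.0, -4.3]
width: 0.0285
```

Emit:
play_rows --series '[{"fingers": 1, "dx": 3, "dy": 12, "dz": 0, "turn": 0}, {"fingers": 1, "dx": 4, "dy": 20, "dz": 0, "turn": 0}, {"fingers": 1, "dx": 4, "dy": 20, "dz": 0, "turn": 0}, {"fingers": 1, "dx": 4, "dy": 18, "dz": 0, "turn": 0}, {"fingers": 1, "dx": 4, "dy": 15, "dz": 0, "turn": 0}, {"fingers": 1, "dx": 3, "dy": 10, "dz": 0, "turn": 0}, {"fingers": 1, "dx": 0, "dy": 0, "dz": 0, "turn": 0}, {"fingers": 1, "dx": 0, "dy": 0, "dz": 0, "turn": 0}]'

```text
clock: 19.58
position: [0.5514, 0.273, 0.1952]
ee_rot: [-0.005, -0.701, 0.713, 0.011]
contact_force: [0.3, -0.0, -4.5]
width: 0.0282
```

Emit:
play_rows --series '[{"fingers": 1, "dx": 0, "dy": 4, "dz": -8, "turn": 0}, {"fingers": 1, "dx": 0, "dy": 4, "dz": -12, "turn": 0}, {"fingers": 1, "dx": 0, "dy": 0, "dz": -12, "turn": 0}, {"fingers": 1, "dx": 0, "dy": 0, "dz": -6, "turn": 0}, {"fingers": 1, "dx": 0, "dy": 0, "dz": 0, "turn": 0}, {"fingers": 1, "dx": 0, "dy": 0, "dz": 0, "turn": 0}]'

```text
clock: 20.08
position: [0.5498, 0.2776, 0.1522]
ee_rot: [-0.008, -0.7, 0.714, 0.011]
contact_force: [0.2, 0.7, -4.1]
width: 0.0283
```

Run:
```python
from h import *
st=get_state(); im=get_image("wrist"); print(st["position"].round(4),st["ee_rot"].round(3)); save(im,"w8")
g=cv2.cvtColor(im["pixels"],cv2.COLOR_RGB2GRAY)
R,t=None,None
# predicted pixel of d0 mouth by search over pixels: invert with least squares
from scipy.optimize import least_squares
for P in ((.5473,.3744),(.5521,.2803)):
    s=least_squares(lambda u:at(im,u,.048,st)[:2]-P,[200,220],x_scale=[100,100],diff_step=1e-3); print(P,s.x.round(1),s.cost)
for m in masks_of(im,"dryer")[:2]:
    ys,xs=np.nonzero(m["region"]);print(m["p"],xs.min(),xs.max(),ys.min(),ys.max())
```

```text
[0.5498 0.2776 0.1522] [-0.008 -0.7    0.714  0.011]
(0.5473, 0.3744) [140.3 213.2] 8.278636725263638e-17
(0.5521, 0.2803) [271.7 204.6] 3.9339705516484264e-14
0.57 0 380 31 286
```

View pics/w8.png

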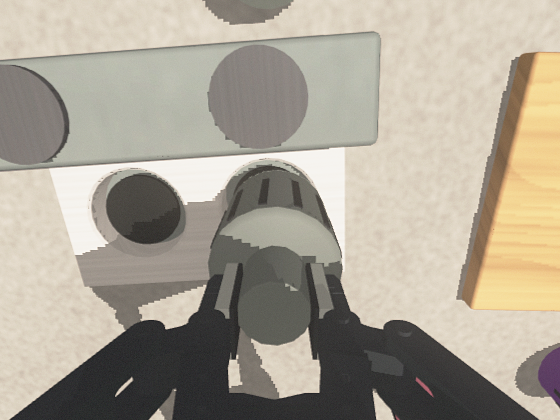

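The other well's mouth at (139,210) matches its predicted position (140,213), so the dock's position is confirmed. I'll go down gently.

Emit:
play_rows --series '[{"fingers": 1, "dx": 1.2, "dy": 1.5, "dz": -1, "turn": 0}, {"fingers": 1, "dx": 1, "dy": 1.4, "dz": -2, "turn": 0}, {"fingers": 1, "dx": 0, "dy": 0, "dz": -3, "turn": 0}, {"fingers": 1, "dx": 0, "dy": 0, "dz": -2, "turn": 0}, {"fingers": 1, "dx": 0, "dy": 0, "dz": -1, "turn": 0}]'

```text
clock: 20.6
position: [0.5543, 0.2814, 0.1455]
ee_rot: [-0.005, -0.7, 0.714, 0.009]
contact_force: [0.7, -1.1, -4.3]
width: 0.0282
```

Emit:
play_rows --series '[{"fingers": 1, "dx": 0, "dy": 0, "dz": -1, "turn": 0}, {"fingers": 1, "dx": 0, "dy": 0, "dz": -1, "turn": 0}]'

```text
clock: 20.77
position: [0.5544, 0.2815, 0.1434]
ee_rot: [-0.004, -0.7, 0.714, 0.009]
contact_force: [-0.0, 0.1, -5.0]
width: 0.0283
```

Emit:
play_rows --series '[{"fingers": 1, "dx": -1, "dy": -0.5, "dz": -1, "turn": 0}, {"fingers": 1, "dx": -0.7, "dy": -0.3, "dz": -1, "turn": 0}]'

```text
clock: 20.93
position: [0.5526, 0.2807, 0.1412]
ee_rot: [-0.004, -0.7, 0.714, 0.009]
contact_force: [-0.3, -0.5, -4.2]
width: 0.0284
```

Emit:
play_rows --series '[{"fingers": 1, "dx": 0, "dy": 0, "dz": -1, "turn": 0}, {"fingers": 1, "dx": 0, "dy": 0, "dz": -1, "turn": 0}]'

```text
clock: 21.1
position: [0.5523, 0.2807, 0.1392]
ee_rot: [-0.004, -0.7, 0.714, 0.009]
contact_force: [-1.1, 0.2, 1.0]
width: 0.0279
```

Emit:
play_rows --series '[{"fingers": 1, "dx": -1.2, "dy": 0.2, "dz": 0, "turn": 0}, {"fingers": 1, "dx": 0, "dy": 0, "dz": -1, "turn": 0}]'

```text
clock: 21.27
position: [0.5513, 0.281, 0.1385]
ee_rot: [-0.004, -0.7, 0.714, 0.009]
contact_force: [-0.6, 0.8, -3.4]
width: 0.0278
```

Emit:
play_rows --series '[{"fingers": 1, "dx": 0, "dy": 0, "dz": -1, "turn": 0}, {"fingers": 1, "dx": 0, "dy": 0, "dz": -1, "turn": 0}]'

```text
clock: 21.43
position: [0.5514, 0.2812, 0.1365]
ee_rot: [-0.004, -0.7, 0.714, 0.009]
contact_force: [0.4, 0.6, -4.1]
width: 0.028
```

Emit:
play_rows --series '[{"fingers": 1, "dx": 0, "dy": 0, "dz": -0.8, "turn": 0}, {"fingers": 1, "dx": 0, "dy": 0, "dz": -0.8, "turn": 0}, {"fingers": 1, "dx": 0, "dy": 0, "dz": -0.8, "turn": 0}, {"fingers": 1, "dx": 0, "dy": 0, "dz": -0.8, "turn": 0}]'

```text
clock: 21.77
position: [0.5518, 0.2812, 0.1349]
ee_rot: [-0.003, -0.7, 0.714, 0.009]
contact_force: [-1.7, -0.3, 3.1]
width: 0.0282
```

Emit:
play_rows --series '[{"fingers": 1, "dx": 0, "dy": 0, "dz": -0.9, "turn": 0}, {"fingers": 1, "dx": 0, "dy": 0, "dz": -0.9, "turn": 0}, {"fingers": 1, "dx": 0, "dy": 0, "dz": -0.9, "turn": 0}, {"fingers": 1, "dx": 0, "dy": 0, "dz": -0.9, "turn": 0}]'

```text
clock: 22.1
position: [0.5517, 0.2812, 0.1334]
ee_rot: [-0.002, -0.7, 0.714, 0.008]
contact_force: [-2.1, -1.4, 3.2]
width: 0.0287
```

Emit:
play_rows --series '[{"fingers": 1, "dx": -0.5, "dy": -0.2, "dz": -0.9, "turn": 0}, {"fingers": 1, "dx": 0, "dy": 0, "dz": -0.9, "turn": 0}, {"fingers": 1, "dx": 0, "dy": 0, "dz": -0.9, "turn": 0}, {"fingers": 1, "dx": 0, "dy": 0, "dz": -0.9, "turn": 0}, {"fingers": 1, "dx": 0, "dy": 0, "dz": -0.9, "turn": 0}, {"fingers": 1, "dx": 0, "dy": 0, "dz": -0.9, "turn": 0}]'

```text
clock: 22.6
position: [0.5515, 0.2811, 0.128]
ee_rot: [-0.002, -0.7, 0.714, 0.008]
contact_force: [-1.7, -0.6, 2.8]
width: 0.0283
```

Emit:
play_rows --series '[{"fingers": 1, "dx": -0.3, "dy": -0.2, "dz": -0.9, "turn": 0}, {"fingers": 1, "dx": 0, "dy": 0, "dz": -0.9, "turn": 0}, {"fingers": 1, "dx": 0, "dy": 0, "dz": -0.9, "turn": 0}, {"fingers": 1, "dx": 0, "dy": 0, "dz": -0.9, "turn": 0}, {"fingers": 1, "dx": 0, "dy": 0, "dz": -0.9, "turn": 0}, {"fingers": 1, "dx": 0, "dy": 0, "dz": -0.9, "turn": 0}]'

```text
clock: 23.1
position: [0.5516, 0.281, 0.1228]
ee_rot: [-0.001, -0.7, 0.714, 0.008]
contact_force: [-4.4, -1.9, 11.8]
width: 0.028
```

Emit:
play_rows --series '[{"fingers": 1, "dx": -0.5, "dy": 0, "dz": -0.6, "turn": 0}]'

```text
clock: 23.18
position: [0.5514, 0.281, 0.1229]
ee_rot: [-0.001, -0.7, 0.714, 0.008]
contact_force: [-1.5, 0.1, 6.6]
width: 0.0282
```

Emit:
play_rows --series '[{"fingers": -1, "dx": 0, "dy": 0, "dz": 0, "turn": 0}, {"fingers": -1, "dx": 0, "dy": 0, "dz": 0, "turn": 0}, {"fingers": -1, "dx": 0, "dy": 0, "dz": 0, "turn": 0}, {"fingers": -1, "dx": 0, "dy": 0, "dz": 0, "turn": 0}, {"fingers": -1, "dx": 0, "dy": 0, "dz": 0, "turn": 0}, {"fingers": -1, "dx": 0, "dy": 0, "dz": 10, "turn": 0}, {"fingers": -1, "dx": 0, "dy": 0, "dz": 20, "turn": 0}, {"fingers": -1, "dx": 0, "dy": 0, "dz": 25, "turn": 0}, {"fingers": -1, "dx": 0, "dy": 0, "dz": 25, "turn": 0}, {"fingers": -1, "dx": 0, "dy": 0, "dz": 20, "turn": 0}, {"fingers": -1, "dx": -10, "dy": 0, "dz": 0, "turn": 0}, {"fingers": -1, "dx": 0, "dy": 0, "dz": 0, "turn": 0}]'

```text
clock: 24.18
position: [0.5408, 0.2807, 0.2262]
ee_rot: [-0.002, -0.7, 0.714, 0.008]
contact_force: [-0.9, -0.5, 0.4]
width: 0.0855
```

Run:
```python
from h import *
st=get_state(); im=get_image("wrist"); save(im,"w9"); print(st["clock"],st["position"].round(4),st["contact_force"].round(2),st["width"])
for z in (.106,.138):
  for m in masks_of(im,"cartridge_a")[:2]:
    ys,xs=np.nonzero(m["region"]); c=(xs.min()+xs.max())/2
    print(m["p"],xs.min(),xs.max(),ys.min(),ys.max(),at(im,(c,ys.max()),z,st).round(4),at(im,(xs.min(),m["xy"][1]),z,st).round(4),at(im,(xs.max(),m["xy"][1]),z,st).round(4))
im=get_image("top"); save(im,"t9")
for m in masks_of(im,"cartridge_a"): print("top",m["p"],m["xy"],at(im,m["xy"],.12).round(4))
```

```text
24.1833 [0.5408 0.2807 0.2262] [-0.94 -0.47  0.38] 0.08549807321736382
0.87 366 393 303 377 [0.371 0.19  0.106] [0.4103 0.2049 0.106 ] [0.41   0.1813 0.106 ]
0.59 501 559 295 381 [0.3647 0.0531 0.106 ] [0.4254 0.091  0.106 ] [0.4248 0.0419 0.106 ]
0.87 366 393 303 377 [0.4033 0.2012 0.138 ] [0.4377 0.2142 0.138 ] [0.4374 0.1937 0.138 ]
0.59 501 559 295 381 [0.3979 0.0817 0.138 ] [0.4509 0.1148 0.138 ] [0.4503 0.0719 0.138 ]
top 0.7 [218.7, 251.0] [0.371  0.1416 0.12  ]
top 0.62 [271.3, 253.0] [ 0.3627 -0.0173  0.12  ]
top 0.57 [380.3, 214.8] [ 0.4733 -0.3489  0.12  ]
top 0.47 [177.1, 195.3] [0.5423 0.2677 0.12  ]
```

Run:
```python
from h import *
from scipy.optimize import least_squares
st=get_state(); im=get_image("wrist"); g=cv2.cvtColor(im["pixels"],cv2.COLOR_RGB2GRAY)
for P,z,r in (((.551,.281),.138,.015),((.551,.281),.106,.0325)):
    f=lambda Q:least_squares(lambda u:at(im,u,z,st)[:2]-Q,[270,220],x_scale=100,diff_step=1e-3).x
    u=f(np.array(P)); R=np.linalg.norm(f(np.array(P)+[0,r])-u); w=int(R+12); x0,y0=(u-w).astype(int)
    c=cv2.resize(g[max(y0,0):y0+2*w,x0:x0+2*w],None,fx=4,fy=4)
    h=cv2.HoughCircles(cv2.GaussianBlur(c,(7,7),0),cv2.HOUGH_GRADIENT,1,8,param1=50,param2=12,minRadius=int(4*R*.88),maxRadius=int(4*R*1.12))
    print(u.round(1),R.round(1))
    if h is not None:
        for x,y,q in h[0][:3]:
            v=(x/4+x0,y/4+max(y0,0)); print(np.round(v,1),q/4,at(im,v,z,st).round(4))
```

```text
[274.9 205.5] 23.0
[275.1 207.4] 22.6 [0.5497 0.2809 0.138 ]
[275.4 193.1] 20.15 [0.5594 0.2805 0.138 ]
[273.4 206.1] 20.6 [0.5506 0.282  0.138 ]
[275.1 191.2] 43.9
[275.1 186.9] 44.1 [0.5543 0.2809 0.106 ]
[276.1 188.9] 41.975 [0.5527 0.2802 0.106 ]
[274.9 190.6] 43.325 [0.5514 0.2812 0.106 ]
```

```bash
python3 -c "
from rig import *
print(sign_off())"
```

```text
the job is handed in; nothing more can be done
None
```

Both cartridges are in wells and the job is handed in, with about 24 s of the 72 s used.

- **First cartridge (-y side of the board):** it weighed about 1.6 N, so it is dry. I pressed it into the caddy's -y well: the seat slid about 12 mm, then the force rose to 12 N with no further movement. The wrist picture after release showed it upright in the well.
- **Second cartridge (+y side of the board):** it weighed about 4.2 N, so it is soaked. I pressed it into the dryer's -y well, to the same final tool height (0.123 m) and about 12 mm of seat travel. The last reading at the stop was 7 to 12 N.
- **Rim contact on the way in:** the foot bevel touched the rim both times. The wrist read about 13 N on the caddy and about 1 N on the dryer. I shifted sideways and went on.
- **Speed on the dryer:** the soaked cartridge came onto the stop at about 10 mm/s, faster than the 5 mm/s advised. Its highest load on the dock, about 16 N, is just over the advised 10 to 15 N but far below 45 N.

**Last checks:**
- **Circle fit, wrist picture:** it put the second cartridge's neck top at (0.550, 0.281), within 2 mm of where I expected it, and of the expected size.
- **Can-top fit:** it was looser; its circles were up to 3 mm off in x.
- **Network, wrist picture:** it missed that cartridge.
- **Network, top picture:** it found both cartridges in their docks, but its centres were 10 to 15 mm off.
- **By eye:** I had used all 12 viewings, so I did not check the second cartridge by eye after letting go.

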